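Check the tea boxes' hinges and reject the stiff one

ROBOT

A 6-joint arm with a two-finger parallel gripper is mounted at the origin on the work surface. World frame = base frame: x ahead of the robot, y to its left, z up, the work surface at z = 0. Lengths are in mm, angles in rad, forces in N, time in s.
With the tool pointing down it reaches from about 325 to 850 mm from the base axis. Payload 15.5 kg.
Tool frame: the origin (TCP) lies midway between the tips of the shut fingers; the grasp point (between the pads) lies 19 mm behind it; y points along the fingers, z is the direction in which the jaws open and shut, and the axes are right-handed (so a half turn about y gives the same grasp; the last joint's range is limited). The gripper opens to 91 mm and grips with 3 to 60 N. Pads are 32 mm wide; open, the fingers measure 118 mm over their backs; the gripper's body (76 mm by 178 mm) begins 60 mm behind the grasp point.
Start: joints at [1.212, 0.494, 1.345, -0, 1.302, -0.096], TCP at [162.964, 603.381, 213.915] pointing down, gripper open.
Joint ranges: [-2.91, 2.91], [-0.82, 2.16], [0.22, 2.67], [-1.22, 4.37], [0.12, 2.79], [-3.08, 3.08]. Speed limits (rad/s): [1.89, 1.89, 2.57, 3.01, 3.01, 3.01].

INTERFACE

Orientations are given as a rotation vector (axis times angle).
In Python, from workcell import env gives the robot as it stands.
- The arm moves only by the tool drive_tool, never from a script. Its argument "deltas" is text: rows parted by semicolons, each of 4 numbers parted by spaces: the shift along the tool's x, y, z as a fraction of full scale, then the turn about the tool's y as a fraction of full scale. In form: dx dy dz yaw; .... A call has 1 to 12 rows; each row shifts and turns the commanded pose from where the row before left it, along the tool's axes as they then stand; what a row does not reach is not made up. Full scale, the value 1, is 0.02 m for a shift and 0.1 rad for a turn. A row lasts 1/12 s, in which the tool goes at most 41.7 mm and 7.16 degrees, less where a joint would pass 70% of its speed; a pose out of reach is approached as far as the arm can. A call with a number of a shift or a turn outside -1 to 1 is refused whole. A call with a gripper value outside its range is refused whole. "grip" is the closure, from 0 (fully open) to 1 (shut), set as the call begins (left out, the last holds). The fingers move at their own pace and stop on an object; "grip_force" is the grip in N (left out, the last holds). Time passes only in rows, so rows that do not move let the fingers close. It gives the time, the measured TCP pose, the force and the opening at its end, in the units of the state.
- env.read_state(): the state, without advancing time (a new reading comes with each control period).
- env.camera(name): name is "side" or "top"; returns a dict with "color" (420x560x3 uint8, red, green, blue), "fx", "fy", "cx", "cy" (pixels), "T" (4x4, takes a point from camera to world coordinates). Camera axes: x right, y up, looking along -z (the intrinsics and any distortion apply to the point x, -y, -z); pixel columns grow to the right and rows downward; lengths in mm; the calibration is good to about 2 mm. A picture is of the moment at which its call begins. There is no depth.
- env.job_done(): hands the job in, once; it reports no verdict.
The state is a dict: "clock": time; "joint_pos": joint angles; "qvel": joint speeds; "joint_efforts": joint torques, N m; "tool_pos": TCP position; "tcp_rot": TCP orientation; "contact_force": force on the tool from outside, world axes, zero at the start; "moment": the same for the moment, N m; "grip_width": finger opening in mm.
Only numpy, scipy, OpenCV 4.12 (cv2) and the standard library are available. Lean on these libraries where they do the work, as an engineer would, in place of code of your own. Each camera call takes 0.05 s, during which the arm holds its last target.

TASK

Swing open the lid of each of the three tea boxes to find the one whose hinge is stiff. Leave the two free-swinging boxes where they stand on the board, their lids open all the way back on their stops; shut the stiff one again and lower it gently, upright, onto the floor of the pink basin, near its middle, for oiling. Don't tip any box, don't put a good one in the basin, and leave the other kitchen things alone.

Things in the scene. Friction and masses are not known exactly. Their poses are not given: they have to be found in the camera images.
- tin_a: one of three identical cast-metal tea boxes, cream with a dark green lid, loose on the board: 90 mm (its x) x 60 (its y) x 50 high without the lid, walls 4, 0.7 to 0.9 kg in all. Origin: centre of its underside; z up; hinge along y on its +x (far) upper edge, knob on its -x side. Shut, it can be gripped across its 60 mm sides, below the lid
- lid_a (a joint): lid angle of tin_a, rad: 0 shut, 2.1 leaning back on its stop. Lid 92 x 58 x 9 mm, 0.06 kg. Let go, a free lid (0.001 N m) drops by itself: shut or, past upright, back onto its stop; the stiff one (0.06 N m both ways; any of the three) stays at the angle it is left. A shut free lid lifts at the knob with about 0.3 N, the stiff one 0.8 N
- lid_a_knob (a point): centre of the red ball knob (18 mm diameter) of tin_a's lid, on an 8 mm thick stem, 25 mm clear of the front edge of the lid, so that fingers can go down on both sides of it; it moves with the lid on a 115 mm arc about the hinge, standing 150 to 165 mm above the underside of the box when open past upright. Frame turns with the lid
- lid_a_hinge (a point): point on the hinge axis of tin_a's lid (axis = tin's y), 45 mm behind the box's centre and 50 mm above its underside; when the lid is shut the knob's centre is 115 mm from it towards the tin's -x and 3.5 mm above it
- tin_b: one of three identical cast-metal tea boxes, cream with a dark green lid, loose on the board: 90 mm (its x) x 60 (its y) x 50 high without the lid, walls 4, 0.7 to 0.9 kg in all. Origin: centre of its underside; z up; hinge along y on its +x (far) upper edge, knob on its -x side. Shut, it can be gripped across its 60 mm sides, below the lid
- lid_b (a joint): lid angle of tin_b, rad: 0 shut, 2.1 leaning back on its stop. Lid 92 x 58 x 9 mm, 0.06 kg. Let go, a free lid (0.001 N m) drops by itself: shut or, past upright, back onto its stop; the stiff one (0.06 N m both ways; any of the three) stays at the angle it is left. A shut free lid lifts at the knob with about 0.3 N, the stiff one 0.8 N
- lid_b_knob (a point): centre of the red ball knob (18 mm diameter) of tin_b's lid, on an 8 mm thick stem, 25 mm clear of the front edge of the lid, so that fingers can go down on both sides of it; it moves with the lid on a 115 mm arc about the hinge, standing 150 to 165 mm above the underside of the box when open past upright. Frame turns with the lid
- lid_b_hinge (a point): point on the hinge axis of tin_b's lid (axis = tin's y), 45 mm behind the box's centre and 50 mm above its underside; when the lid is shut the knob's centre is 115 mm from it towards the tin's -x and 3.5 mm above it
- tin_c: one of three identical cast-metal tea boxes, cream with a dark green lid, loose on the board: 90 mm (its x) x 60 (its y) x 50 high without the lid, walls 4, 0.7 to 0.9 kg in all. Origin: centre of its underside; z up; hinge along y on its +x (far) upper edge, knob on its -x side. Shut, it can be gripped across its 60 mm sides, below the lid
- lid_c (a joint): lid angle of tin_c, rad: 0 shut, 2.1 leaning back on its stop. Lid 92 x 58 x 9 mm, 0.06 kg. Let go, a free lid (0.001 N m) drops by itself: shut or, past upright, back onto its stop; the stiff one (0.06 N m both ways; any of the three) stays at the angle it is left. A shut free lid lifts at the knob with about 0.3 N, the stiff one 0.8 N
- lid_c_knob (a point): centre of the red ball knob (18 mm diameter) of tin_c's lid, on an 8 mm thick stem, 25 mm clear of the front edge of the lid, so that fingers can go down on both sides of it; it moves with the lid on a 115 mm arc about the hinge, standing 150 to 165 mm above the underside of the box when open past upright. Frame turns with the lid
- lid_c_hinge (a point): point on the hinge axis of tin_c's lid (axis = tin's y), 45 mm behind the box's centre and 50 mm above its underside; when the lid is shut the knob's centre is 115 mm from it towards the tin's -x and 3.5 mm above it
- board: light wooden board under the three tea boxes, 160 x 350 x 12 mm, fixed; origin at the centre of its underside, its x the short side; boxes stand in a row along its y about 130 mm apart
- basin: round pink plastic basin for boxes to be oiled, fixed, 256 mm across the rim, 224 mm at the foot, 45 mm high, wall 4 mm; flat floor 5 mm thick; origin at the centre of its underside
- spoon: steel spoon lying on the table in front of the board, about 170 mm long; origin under its middle; a bystander, loose
- garlic: garlic bulb behind the board, 48 mm diameter, 48 mm high; origin at the centre of its underside; a bystander, loose
- salt_jar: small glass jar with a red cap behind the board, 44 mm diameter, 60 mm high; origin at the centre of its underside; a bystander, loose
- mug: white mug, 72 mm diameter, 80 mm high; origin at the centre of its underside; a bystander, loose
- bowl: blue bowl, 120 mm diameter, 50 mm high; origin at the centre of its underside; a bystander, loose
- sauce: amber bottle, 56 mm diameter, 170 mm high; origin at the centre of its underside; a bystander, loose
- tomato: tomato, 62 mm diameter, 48 mm high; origin at the centre of its underside; a bystander, loose
Not all that is in view belongs to the job. What is shaped like the tin_a but purple is not meant.

How it is judged:
By the outcome, as a careful person would: the job done as asked, in the order asked, and still so for the second after the job is handed in, with the robot touching nothing.
It also fails if it takes over 72 s, if anything falls off the work surface, if the arm or the gripper's body presses on something with over 40 N, if the wrist force passes 120 N, or if a joint passes its speed limit or range.

## Working session

There is one attempt and no reset: what is moved stays moved. The work goes in short steps, Python scripts to look and compute and a tool call to move; the robot and the scene stay as the last step left them, time stands still between calls to the robot, and variables do not carry over. Pictures are saved under pics/ and viewed, and the job is handed in when it is done.

Besides the shell and the picture viewer there is one more tool, called after "Request:" by a JSON object that holds its "op" and its "data". drive_tool: Moves the arm, as the interface text tells. Its arguments: {"type":"object","properties":{"deltas":{"type":"string"},"grip":{"type":"number"},"grip_force":{"type":"number"}},"required":["deltas"]}

```bash
mkdir -p pics; ls
python3 - <<'E'
from workcell import env
import cv2,numpy as np
for n in("top","side"):
    c=env.camera(n);cv2.imwrite(f"pics/{n}0.png",c["color"][:,:,::-1])
    print(n,{k:np.round(v,3).tolist() if k=="T" else v for k,v in c.items() if k!="color"})
s=env.read_state();print(s)
E
```

```text
pics
top {'fx': 419.6729112535321, 'fy': 419.6729112535321, 'cx': 274.92042240804, 'cy': 210.15070017080728, 'T': [[-0.029, 0.999, -0.036, 374.367], [-1.0, -0.029, 0.004, 23.531], [0.003, 0.037, 0.999, 1324.206], [0.0, 0.0, 0.0, 1.0]]}
side {'fx': 452.1625503855607, 'fy': 452.1625503855607, 'cx': 274.94362085594406, 'cy': 211.10628985956473, 'T': [[0.831, 0.329, -0.448, -191.79], [-0.556, 0.493, -0.669, -938.625], [0.001, 0.805, 0.593, 900.125], [0.0, 0.0, 0.0, 1.0]]}
{'clock': 0.1, 'joint_pos': array([ 1.21150997e+00,  4.94146512e-01,  1.34603041e+00,  1.07602374e-05,
        1.30251348e+00, -9.54962600e-02]), 'qvel': array([ 0.00137897, -0.00141817, -0.00093292,  0.00128405,  0.00039317,
       -0.00112435]), 'joint_efforts': array([ 1.44240636e-03, -8.80235124e+01, -3.82542837e+01,  7.07495492e-02,
        4.81689745e-02,  4.33159505e-05]), 'tool_pos': array([162.83906162, 603.0755094 , 213.39519379]), 'tcp_rot': array([-1.56192745,  0.20730709, -0.20690146]), 'contact_force': array([-0.18611268,  0.38484829,  0.08043949]), 'moment': array([ 0.00844214, -0.00434942, -0.03918562]), 'grip_width': 90.955307707307}
```

View pics/top0.png

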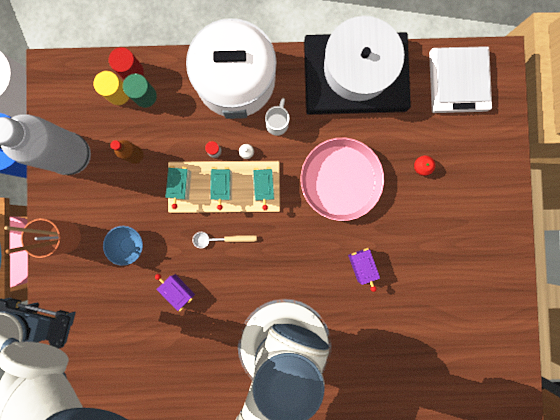

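View pics/side0.png

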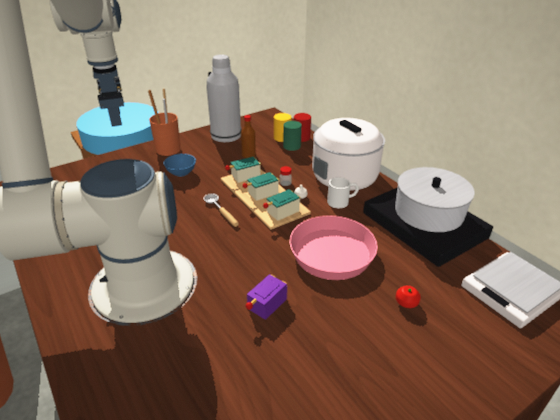

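The top view shows the three boxes in a row on the board around (175–265, 185), with their knobs at about row 207. The basin is at (342, 179), and the two purple decoys are near the base. Next I measure.

```bash
cat > h.py <<'E'
from workcell import env
import cv2,numpy as np
from scipy.spatial.transform import Rotation as R
def ray(c,u,v):
    d=np.array([(u-c["cx"])/c["fx"],-(v-c["cy"])/c["fy"],-1.]);T=np.array(c["T"])
    return T[:3,3],T[:3,:3]@d
def onz(c,u,v,z):
    o,d=ray(c,u,v);return o+d*(z-o[2])/d[2]
def proj(c,p):
    T=np.array(c["T"]);q=T[:3,:3].T@(np.asarray(p,float)-T[:3,3])
    return np.array([c["cx"]+c["fx"]*q[0]/-q[2],c["cy"]-c["fy"]*q[1]/-q[2]])
def tri(c1,a,c2,b):
    o1,d1=ray(c1,*a);o2,d2=ray(c2,*b)
    s=np.linalg.lstsq(np.c_[d1,-d2],o2-o1,rcond=None)[0]
    p,q=o1+s[0]*d1,o2+s[1]*d2
    return (p+q)/2,np.linalg.norm(p-q)
def blobs(c,kind,amin=4):
    h=cv2.cvtColor(c["color"],cv2.COLOR_RGB2HSV)
    if kind=="red": m=((h[...,0]<5)|(h[...,0]>174))&(h[...,1]>190)&(h[...,2]>110)
    if kind=="green": m=(h[...,0]>75)&(h[...,0]<97)&(h[...,1]>100)&(h[...,2]>40)
    if kind=="pink": m=((h[...,0]>165)|(h[...,0]<4))&(h[...,1]>60)&(h[...,1]<170)&(h[...,2]>150)
    n,l,st,ce=cv2.connectedComponentsWithStats(m.astype(np.uint8))
    return [(ce[i].round(2),st[i].tolist(),l==i) for i in range(1,n) if st[i,4]>=amin]
def crop(c,name,x0,y0,x1,y1,k):
    cv2.imwrite("pics/"+name,cv2.resize(c["color"][y0:y1,x0:x1,::-1],None,fx=k,fy=k,interpolation=cv2.INTER_CUBIC))
E
python3 - <<'E'
from h import *
ct,cs=env.camera("top"),env.camera("side")
for n,c in(("top",ct),("side",cs)):
  for k in("red","green","pink"):
    for b in blobs(c,k,6): print(n,k,b[0],b[1])
crop(ct,"t1.png",150,130,300,260,5)
crop(cs,"s1.png",190,130,330,240,5)
E
```

```text
top red [120.81  59.32] [109, 47, 25, 25, 487]
top red [114.92 144.66] [110, 140, 10, 10, 73]
top red [211.65 147.32] [205, 141, 14, 13, 133]
top red [423.96 165.22] [414, 156, 21, 20, 320]
top red [174.29 205.71] [172, 204, 5, 5, 17]
top red [219.41 206.88] [218, 205, 4, 5, 17]
top red [264.5 207. ] [263, 205, 4, 5, 16]
top red [157.41 276.19] [155, 274, 6, 6, 27]
top red [372.96 288.69] [370, 286, 7, 6, 26]
top green [138.67  76.  ] [137, 75, 5, 3, 6]
top green [126.75  90.71] [124, 82, 10, 17, 28]
top green [149.4  87. ] [146, 85, 7, 5, 10]
top green [149.83  91.67] [148, 91, 5, 3, 6]
top green [154.25  92.88] [153, 90, 3, 6, 8]
top green [153.36  97.09] [151, 94, 5, 6, 11]
top green [145.95 102.95] [138, 97, 17, 10, 38]
top green [135.5 101. ] [134, 100, 4, 3, 6]
top green [176.1  182.86] [166, 168, 21, 31, 556]
top green [219.72 183.75] [211, 169, 19, 31, 534]
top green [263.15 184.05] [254, 169, 20, 31, 531]
top pink [330.02 172.93] [300, 137, 82, 84, 2035]
top pink [382.43 170.57] [382, 168, 2, 6, 7]
top pink [374.72 203.16] [366, 193, 16, 21, 25]
top pink [ 16.31 223.12] [9, 
[... 181 characters left out ...]
 [294, 113, 17, 28, 229]
side red [247.08 117.64] [244, 115, 7, 6, 36]
side red [226.67 167.  ] [225, 165, 4, 5, 18]
side red [285.34 169.91] [280, 166, 12, 9, 85]
side red [244.47 185.13] [243, 183, 4, 5, 15]
side red [265.41 205.12] [264, 203, 4, 5, 17]
side red [407.6  296.55] [396, 285, 25, 23, 424]
side red [248.42 305.45] [245, 302, 7, 8, 38]
side green [130.53 105.53] [120, 103, 25, 7, 83]
side green [147.67 106.67] [146, 106, 4, 3, 6]
side green [ 93.48 121.42] [77, 108, 41, 28, 600]
side green [244.45 162.84] [231, 157, 28, 13, 197]
side green [262.38 179.51] [248, 173, 29, 14, 232]
side green [282.78 197.88] [267, 190, 32, 17, 274]
side pink [333.07 246.12] [289, 215, 89, 65, 4337]
```

```bash
sleep 1
```

```text
(no output)
```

View pics/t1.png

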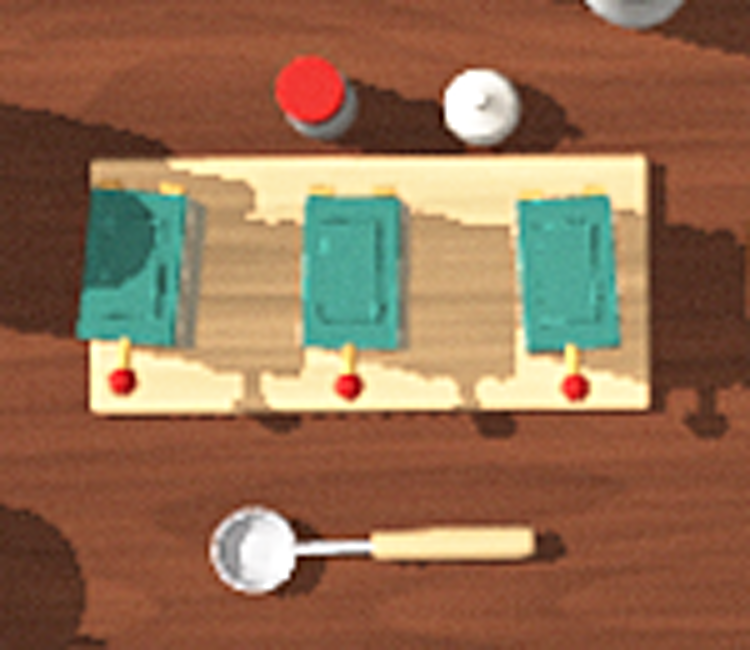

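View pics/s1.png

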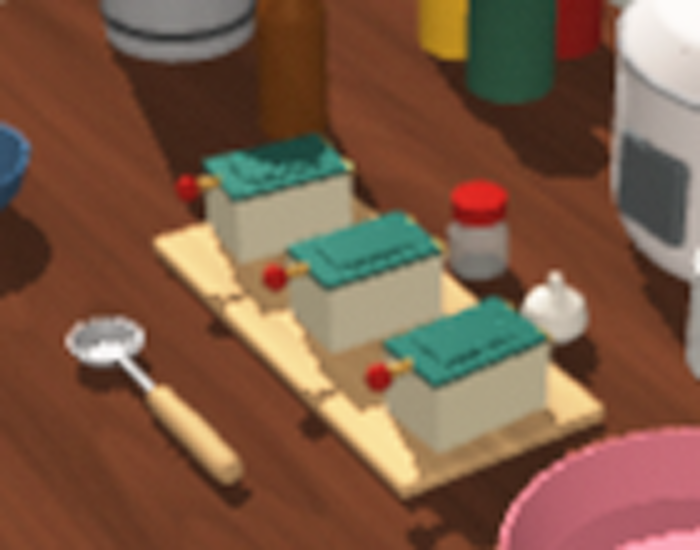

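Run:
```python
from h import *
ct,cs=env.camera("top"),env.camera("side")
K=[((174.3,205.7),(226.67,167)),((219.4,206.9),(244.5,185.1)),((264.5,207),(265.4,205.1))]
G=[b for b in blobs(ct,"green",400)]
for i,(a,b) in enumerate(K):
    p,e=tri(ct,(a[0]+.0,a[1]),cs,b);k=onz(ct,*a,65.5)
    ctr=[] 
    m=G[i][2].astype(np.uint8)
    cn=max(cv2.findContours(m,0,1)[0],key=cv2.contourArea)
    r=cv2.minAreaRect(cn);bp=cv2.boxPoints(r)
    w=np.array([onz(ct,*q,71)[:2] for q in bp]).round(1)
    cen=onz(ct,*G[i][0],71)
    d=cen-k
    print(i,"tri",p.round(1),"err",round(e,1),"k@65.5",k.round(1)[:2],"lidc",cen.round(1)[:2],"yaw",np.arctan2(d[1],d[0]).round(3),"rect",w.tolist())
# basin: pink mask
h=cv2.cvtColor(ct["color"],cv2.COLOR_RGB2HSV)
m=((h[...,0]>160)|(h[...,0]<6))&(h[...,1]>40)&(h[...,1]<190)&(h[...,2]>120)
m[:,:290]=0;m[:,395:]=0;m[:130]=0;m[225:]=0
cn=max(cv2.findContours(m.astype(np.uint8),0,1)[0],key=cv2.contourArea)
el=cv2.fitEllipse(cv2.convexHull(cn));print(el,onz(ct,*el[0],45).round(1))
h=cv2.cvtColor(cs["color"],cv2.COLOR_RGB2HSV)
b=[x for x in blobs(cs,"pink",1000)][0][2].astype(np.uint8)
cn=max(cv2.findContours(b,0,1)[0],key=cv2.contourArea)[:,0]
print(cn.min(0),cn.max(0))
for z in(45,):
  print([proj(cs,onz(ct,*el[0],45)+np.array([128*np.cos(t),128*np.sin(t),0])).round(0).tolist() for t in np.arange(0,6.3,.785)])
print(proj(cs,[0,0,0]),proj(ct,[0,0,0]))
```

```text
0 tri [442.6 319.2  66.2] err 0.4 k@65.5 [442.5 319.5] lidc [510.5 311.3] yaw -0.12 rect [[469.2, 344.6], [558.3, 334.7], [551.5, 278.7], [462.5, 288.7]]
1 tri [435.7 184.   64.6] err 1.7 k@65.5 [434.9 184.4] lidc [503.8 180.9] yaw -0.051 rect [[549.1, 206.0], [547.5, 152.1], [457.5, 154.4], [459.0, 208.2]]
2 tri [431.8  48.5  63.8] err 2.5 k@65.5 [430.7  49.1] lidc [499.2  51.2] yaw 0.03 rect [[542.5, 79.7], [544.5, 25.9], [455.8, 22.6], [453.8, 76.3]]
((341.771240234375, 178.7219696044922), (83.58047485351562, 84.19103240966797), 112.53673553466797) [ 511.3 -189.3   45. ]
[289 215] [377 279]
[[364.0, 226.0], [336.0, 215.0], [306.0, 219.0], [289.0, 235.0], [296.0, 257.0], [327.0, 271.0], [362.0, 266.0], [376.0, 247.0], [364.0, 226.0]]
[143.16150721 283.00613583] [284.60878153 345.27543719]
```

Both views agree on the knobs to within 2.5 mm. The scene is square to the arm, and the boxes are yawed by about -0.11, -0.035 and +0.035. Next I get the tool axes and the first move.

```bash
cat >> h.py <<'E'
def axes():
    s=env.read_state();return s,R.from_rotvec(s["tcp_rot"]).as_matrix()
TIN={0:(442.6,319.4,-.112),1:(435.2,184.2,-.037),2:(431.2,48.9,.034)}
def yawneed(M,th):
    # jaw axis (tool z) should lie along tin y; turn about tool y
    t=np.array([-np.sin(th),np.cos(th),0]);best=[]
    for sg in(1,-1):
        v=M.T@(sg*t);a=np.arctan2(v[0],v[2]);best.append(a)
    return best
def knob(i,phi):
    x,y,th=TIN[i];d=np.array([np.cos(th),np.sin(th)])
    h=np.array([x,y])+115*d; r=np.hypot(115,3.5);a=phi+np.arctan2(3.5,115)
    return np.array([*(h-d*r*np.cos(a)),62+r*np.sin(a)])
E
python3 - <<'E'
from h import *
s,M=axes();print(s["clock"],s["tool_pos"].round(1));print(M.round(3))
for i in TIN:
    print(i,np.round(yawneed(M,TIN[i][2]),3),[ (knob(i,p)-[0,0,8]).round(0).tolist() for p in(0,1.75,2.1)])
E
```

```text
0.3 [162.9 603.3 213.7]
[[ 0.965 -0.     0.261]
 [-0.261 -0.     0.965]
 [-0.    -1.    -0.   ]]
0 [-0.152  2.99 ] [[443.0, 319.0, 58.0], [581.0, 304.0, 167.0], [618.0, 300.0, 152.0]]
1 [-0.227  2.915] [[435.0, 184.0, 58.0], [574.0, 179.0, 167.0], [611.0, 178.0, 152.0]]
2 [-0.298  2.844] [[431.0, 49.0, 58.0], [570.0, 54.0, 167.0], [607.0, 55.0, 152.0]]
```

Request:
{"op": "drive_tool", "data": {"deltas": "0 0 0 0", "grip": 0.55, "grip_force": 4}}

```text
clock: 0.38
tool_pos: [162.9, 603.3, 213.8]
tcp_rot: [-1.561, 0.207, -0.207]
contact_force: [-0.6, -0.5, -0.1]
grip_width: 86.7
```

Request:
{"op": "drive_tool", "data": {"deltas": "0.2 0 -0.2 -0.76; 0.6 0 -0.5 -0.76; 0.98 0 -0.8 0; 0.98 0 -0.8 0; 0.98 0 -0.8 0; 0.98 0 -0.8 0; 0.98 0 -0.8 0; 0.98 0 -0.8 0; 0.98 0 -0.8 0; 0.98 0 -0.8 0; 0.98 0 -0.8 0; 0.98 0 -0.8 0"}}

```text
clock: 1.38
tool_pos: [353.4, 404.6, 214.0]
tcp_rot: [-1.569, 0.088, -0.088]
contact_force: [0.2, 1.0, 0.1]
grip_width: 41.6
```

Request:
{"op": "drive_tool", "data": {"deltas": "0.98 0 -0.8 0; 0.98 0 -0.8 0; 0.98 0 -0.8 0; 0.6 0 -0.5 0; 0.5 0 -0.4 0; 0.3 0 -0.3 0; 0 0 0 0"}}

```text
clock: 1.97
tool_pos: [431.6, 323.5, 213.9]
tcp_rot: [-1.569, 0.088, -0.089]
contact_force: [-0.5, -0.6, 0.4]
grip_width: 41.2
```

```bash
cat >> h.py <<'E'
def need(i,target):
    s,M=axes();d=M.T@(np.asarray(target,float)-s["tool_pos"])
    print("clock",round(s["clock"],2),"tcp",s["tool_pos"].round(1),"dx dy dz units",(d/20).round(2),"yaw units",(yawneed(M,TIN[i][2])[0]/.1).round(2),"w",round(s["grip_width"],1),"F",s["contact_force"].round(1))
E
python3 -c "
from h import *
need(0,knob(0,0)-[0,0,8])"
```

```text
clock 1.97 tcp [431.6 323.5 213.9] dx dy dz units [ 0.57  7.82 -0.14] yaw units -0.01 w 41.2 F [-0.5 -0.6  0.4]
```

Request:
{"op": "drive_tool", "data": {"deltas": "0.57 0.3 -0.14 0; 0 0.8 0 0; 0 0.9 0 0; 0 0.9 0 0; 0 0.9 0 0; 0 0.9 0 0; 0 0.8 0 0; 0 0.6 0 0; 0 0 0 0"}}

```text
clock: 2.72
tool_pos: [440.5, 320.1, 89.4]
tcp_rot: [-1.571, 0.09, -0.085]
contact_force: [-0.2, -0.4, -0.9]
grip_width: 41.1
```

```bash
python3 -c "
from h import *
need(0,knob(0,0)-[0,0,8])
crop(env.camera('top'),'t2.png',130,130,270,250,5)
crop(env.camera('side'),'s2.png',170,90,330,230,4)"
```

```text
clock 2.72 tcp [440.5 320.1  89.4] dx dy dz units [ 0.11  1.6  -0.02] yaw units 0.01 w 41.1 F [-0.2 -0.4 -0.9]
```

View pics/t2.png

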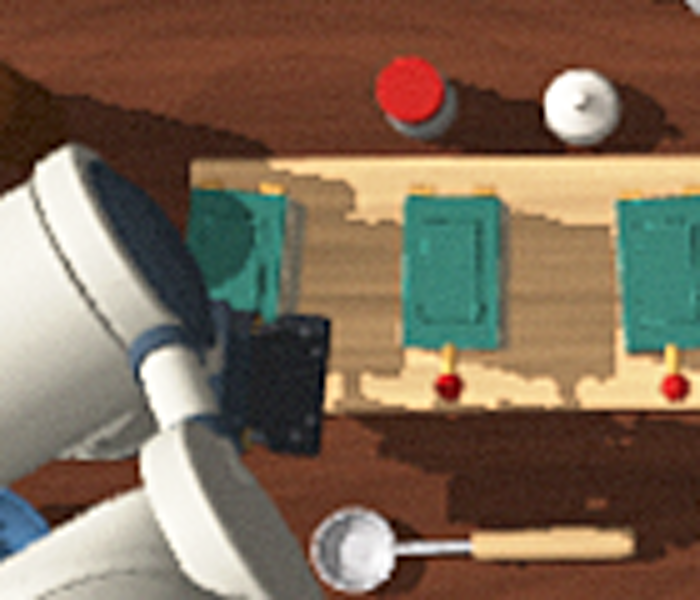

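View pics/s2.png

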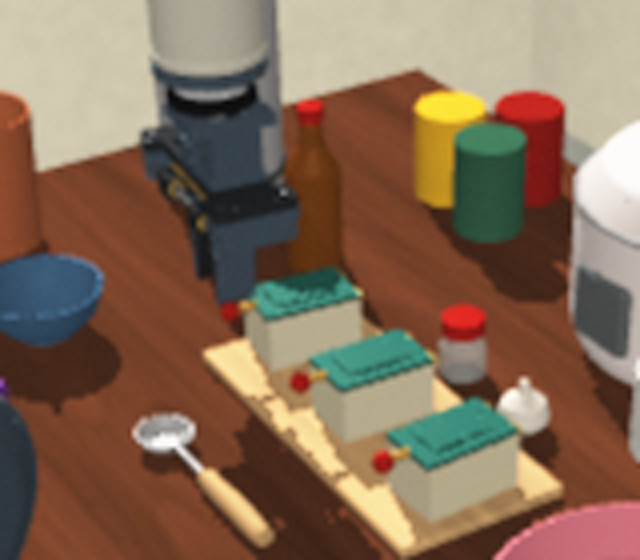

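The gripper is straddling the left knob, which is at about (231, 311) in the side crop, and everything is clear. I descend and grip.

Request:
{"op": "drive_tool", "data": {"deltas": "0.1 0.6 0 0; 0 0.6 0 0; 0 0.4 0 0; 0 0 0 0"}}

```text
clock: 3.15
tool_pos: [443.5, 320.0, 59.3]
tcp_rot: [-1.57, 0.088, -0.087]
contact_force: [0.3, -0.9, 0.3]
grip_width: 41.2
```

Request:
{"op": "drive_tool", "data": {"deltas": "0 0 0 0; 0 0 0 0; 0 0 0 0; 0 0 0 0; 0 0 0 0; 0 0 0 0", "grip": 1, "grip_force": 4}}

```text
clock: 3.65
tool_pos: [444.1, 320.1, 60.3]
tcp_rot: [-1.569, 0.087, -0.088]
contact_force: [-0.2, -1.1, 3.8]
grip_width: 17.2
```

Run:
```python
from h import *
need(0,knob(0,0)-[0,0,8])
# arc increments in (dx, dy) units
ph=np.linspace(0,1.75,25)
p=np.array([knob(0,a) for a in ph]);d=np.diff(p,axis=0)
print(np.c_[np.hypot(d[:,0],d[:,1])/20*np.sign(d[:,0]),-d[:,2]/20].round(2).tolist())
```

```text
clock 3.65 tcp [444.1 320.1  60.3] dx dy dz units [-0.07  0.14 -0.04] yaw units 0.0 w 17.2 F [-0.2 -1.1  3.8]
[[0.03, -0.42], [0.06, -0.42], [0.09, -0.41], [0.12, -0.4], [0.15, -0.39], [0.18, -0.38], [0.2, -0.37], [0.23, -0.35], [0.25, -0.33], [0.28, -0.31], [0.3, -0.29], [0.32, -0.27], [0.34, -0.25], [0.36, -0.22], [0.37, -0.19], [0.38, -0.17], [0.4, -0.14], [0.4, -0.11], [0.41, -0.08], [0.42, -0.05], [0.42, -0.02], [0.42, 0.01], [0.42, 0.04], [0.41, 0.07]]
```

Request:
{"op": "drive_tool", "data": {"deltas": "0.03 -0.42 0 0; 0.06 -0.42 0 0; 0.09 -0.41 0 0; 0.12 -0.40 0 0; 0.15 -0.39 0 0; 0.18 -0.38 0 0"}}

```text
clock: 4.15
tool_pos: [456.5, 318.5, 109.4]
tcp_rot: [-1.569, 0.088, -0.088]
contact_force: [-1.5, -0.6, -0.2]
grip_width: 17.5
```

```bash
python3 -c "
from h import *
need(0,knob(0,1.75/4)-[0,0,8])
crop(env.camera('side'),'s3.png',170,90,330,230,4)"
```

```text
clock 4.15 tcp [456.5 318.5 109.4] dx dy dz units [-0.08  0.17 -0.03] yaw units 0.0 w 17.5 F [-1.5 -0.6 -0.2]
```

View pics/s3.png

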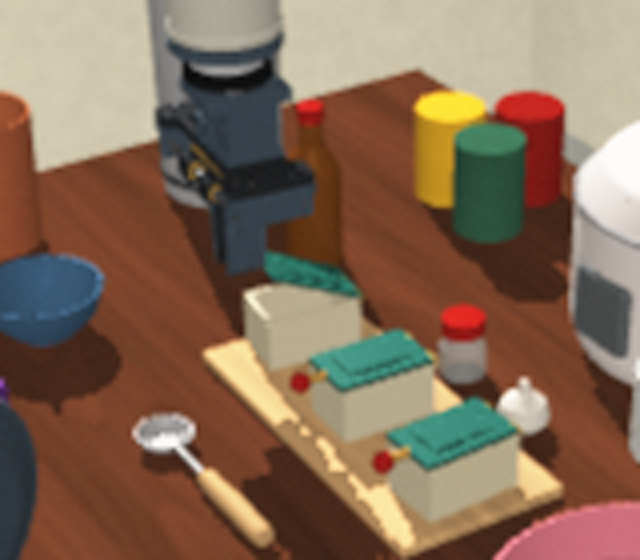

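The lid is rising with the gripper and the box is staying level. I continue the arc.

Request:
{"op": "drive_tool", "data": {"deltas": "0.2 -0.37 0 0; 0.23 -0.35 0 0; 0.25 -0.33 0 0; 0.28 -0.3 0 0; 0.3 -0.28 0 0; 0.32 -0.26 0 0; 0.34 -0.24 0 0; 0.36 -0.21 0 0; 0.37 -0.18 0 0"}}

```text
clock: 4.95
tool_pos: [509.9, 312.6, 159.2]
tcp_rot: [-1.569, 0.088, -0.088]
contact_force: [-2.2, -1.5, 3.5]
grip_width: 17.4
```

```bash
python3 -c "
from h import *
need(0,knob(0,1.75*15/24)-[0,0,8])"
```

```text
clock 4.95 tcp [509.9 312.6 159.2] dx dy dz units [-0.12  0.07 -0.04] yaw units 0.0 w 17.4 F [-2.2 -1.5  3.5]
```

Request:
{"op": "drive_tool", "data": {"deltas": "0.36 -0.22 0 0; 0.38 -0.18 0 0; 0.4 -0.14 0 0; 0.41 -0.1 0 0; 0.42 -0.06 0 0; 0.42 -0.03 0 0; 0.42 0 0 0; 0.42 0.03 0 0; 0.41 0.06 0 0; 0 0 0 0"}}

```text
clock: 5.78
tool_pos: [582.7, 304.2, 170.9]
tcp_rot: [-1.569, 0.088, -0.088]
contact_force: [-1.1, -1.0, -5.0]
grip_width: 16.9
```

```bash
python3 -c "
from h import *
need(0,knob(0,1.75)-[0,0,8])
crop(env.camera('side'),'s4.png',170,60,330,200,4)"
```

```text
clock 5.78 tcp [582.7 304.2 170.9] dx dy dz units [-0.1   0.22 -0.03] yaw units -0.0 w 16.9 F [-1.1 -1.  -5. ]
```

View pics/s4.png

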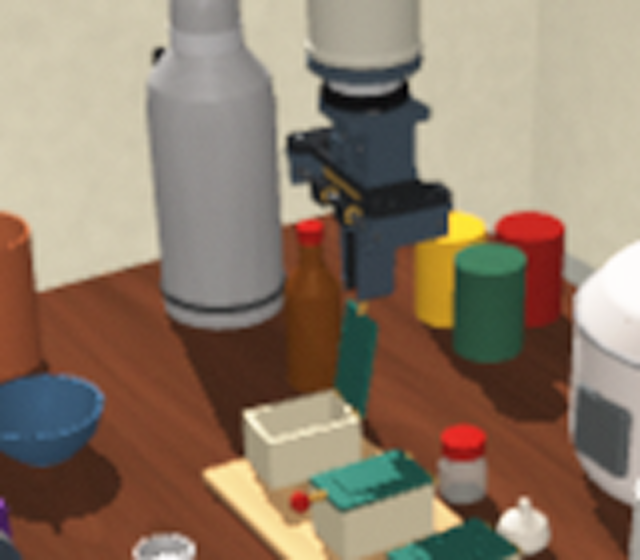

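The lid is past upright and the box is still flat. I release it, then re-close as a touch test.

Request:
{"op": "drive_tool", "data": {"deltas": "0 0.2 0 0; 0 0 0 0; 0 0 0 0; 0 0 0 0; 0 0 0 0; 0 0 0 0", "grip": 0.55}}

```text
clock: 6.33
tool_pos: [581.4, 304.7, 167.8]
tcp_rot: [-1.569, 0.087, -0.088]
contact_force: [0.1, -0.0, 1.0]
grip_width: 40.9
```

```bash
python3 -c "
from h import *
need(0,knob(0,1.75)-[0,0,8])
crop(env.camera('side'),'s5.png',170,60,330,200,4)"
```

```text
clock 6.33 tcp [581.4 304.7 167.8] dx dy dz units [-0.03  0.06 -0.04] yaw units 0.0 w 40.9 F [ 0.1 -0.   1. ]
```

View pics/s5.png

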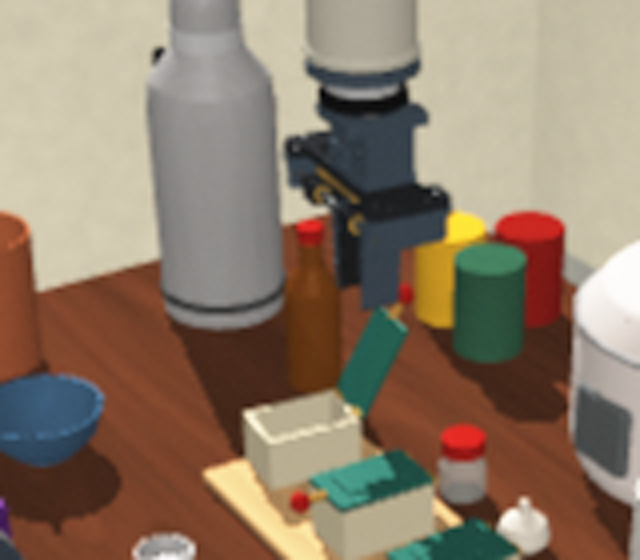

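The left box's lid fell back onto its stop when released, with its knob now at about (405, 293) in the crop, so it swings free. Next is the middle box.

Request:
{"op": "drive_tool", "data": {"deltas": "0 -0.7 0 0; 0 -0.9 0 -0.75; -0.7 -0.7 -0.6 0; -0.9 0 -0.8 0; -0.9 0 -0.8 0; -0.9 0 -0.8 0; -0.9 0 -0.8 0; -0.9 0 -0.8 0; -0.9 0 -0.8 0; -0.7 0.3 -0.6 0; -0.28 0.6 -0.3 0; 0 0.8 0 0"}}

```text
clock: 7.38
tool_pos: [434.4, 183.0, 180.3]
tcp_rot: [-1.57, 0.028, -0.031]
contact_force: [0.9, 0.5, -0.2]
grip_width: 41.7
```

Request:
{"op": "drive_tool", "data": {"deltas": "0 0.9 0 0; 0 0.9 0 0; 0 0.9 0 0; 0 0.7 0 0; 0 0.3 0 0; 0 0 0 0"}}

```text
clock: 7.88
tool_pos: [434.7, 183.7, 104.7]
tcp_rot: [-1.571, 0.03, -0.027]
contact_force: [-0.6, -0.1, -0.0]
grip_width: 41.2
```

```bash
python3 -c "
from h import *
need(1,knob(1,0)-[0,0,8])
c=env.camera('side');print([b[0] for b in blobs(c,'red') if 215<b[0][0]<290 and 90<b[0][1]<230])
crop(c,'s6.png',170,60,330,200,4)"
```

```text
clock 7.88 tcp [434.7 183.7 104.7] dx dy dz units [0.03 2.36 0.03] yaw units 0.0 w 41.2 F [-0.6 -0.1 -0. ]
[array([270.62, 133.  ]), array([285.34, 169.91]), array([244.47, 185.13]), array([265.41, 205.12])]
```

View pics/s6.png

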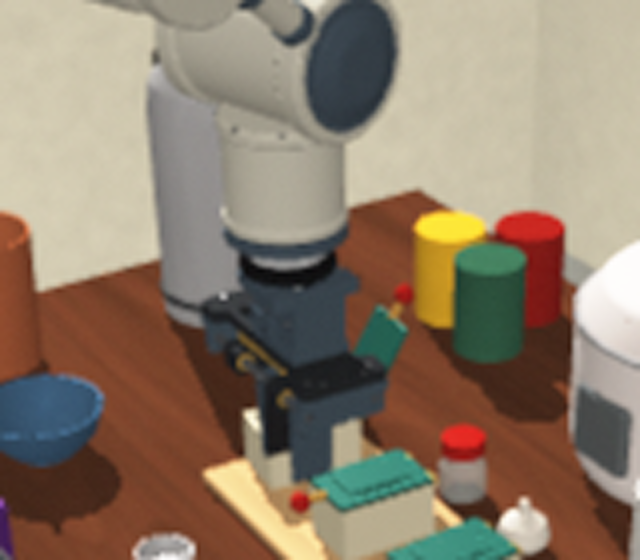

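Lid 0 is still open, and the gripper is centred over the middle knob.

Request:
{"op": "drive_tool", "data": {"deltas": "0 0.7 0 0; 0 0.7 0 0; 0 0.6 0 0; 0 0.3 0 0; 0 0 0 0"}}

```text
clock: 8.35
tool_pos: [435.2, 183.9, 59.3]
tcp_rot: [-1.571, 0.029, -0.028]
contact_force: [-1.3, 0.1, -0.2]
grip_width: 41.3
```

Request:
{"op": "drive_tool", "data": {"deltas": "0 0 0 0; 0 0 0 0; 0 0 0 0; 0 0 0 0; 0 0 0 0; 0 0 0 0", "grip": 1}}

```text
clock: 8.85
tool_pos: [435.6, 184.0, 59.9]
tcp_rot: [-1.57, 0.028, -0.03]
contact_force: [0.3, -1.7, 4.0]
grip_width: 17.4
```

Request:
{"op": "drive_tool", "data": {"deltas": "0.03 -0.42 0 0; 0.06 -0.42 0 0; 0.09 -0.41 0 0; 0.12 -0.40 0 0; 0.15 -0.39 0 0; 0.18 -0.38 0 0; 0.2 -0.37 0 0; 0.23 -0.35 0 0; 0.25 -0.33 0 0; 0.28 -0.3 0 0; 0.3 -0.28 0 0; 0.32 -0.26 0 0"}}

```text
clock: 9.85
tool_pos: [479.9, 182.2, 146.3]
tcp_rot: [-1.571, 0.029, -0.029]
contact_force: [-2.0, -0.9, 3.3]
grip_width: 17.7
```

```bash
python3 -c "
from h import *
need(1,knob(1,.875)-[0,0,8])"
```

```text
clock 9.85 tcp [479.9 182.2 146.3] dx dy dz units [-0.04  0.09  0.02] yaw units 0.0 w 17.7 F [-2.  -0.9  3.3]
```

Request:
{"op": "drive_tool", "data": {"deltas": "0.34 -0.24 0 0; 0.35 -0.22 0 0; 0.37 -0.19 0 0; 0.38 -0.16 0 0; 0.4 -0.13 0 0; 0.4 -0.1 0 0; 0.41 -0.07 0 0; 0.42 -0.04 0 0; 0.42 -0.01 0 0; 0.42 0.03 0 0; 0.42 0.06 0 0; 0.41 0.09 0 0"}}

```text
clock: 10.85
tool_pos: [575.7, 178.7, 165.5]
tcp_rot: [-1.57, 0.028, -0.03]
contact_force: [1.0, -2.1, 3.9]
grip_width: 17.2
```

Request:
{"op": "drive_tool", "data": {"deltas": "0 0.1 0 0; 0 0 0 0; 0 0 0 0; 0 0 0 0; 0 0 0 0; 0 0 0 0", "grip": 0.55}}

```text
clock: 11.35
tool_pos: [573.9, 178.9, 163.4]
tcp_rot: [-1.571, 0.029, -0.029]
contact_force: [-0.2, 0.6, 0.1]
grip_width: 40.9
```

```bash
python3 -c "
from h import *
need(1,knob(1,1.75)-[0,0,8])
crop(env.camera('side'),'s7.png',170,60,330,200,4)"
```

```text
clock 11.35 tcp [573.9 178.9 163.4] dx dy dz units [ 0.   -0.16  0.01] yaw units 0.0 w 40.9 F [-0.2  0.6  0.1]
```

View pics/s7.png

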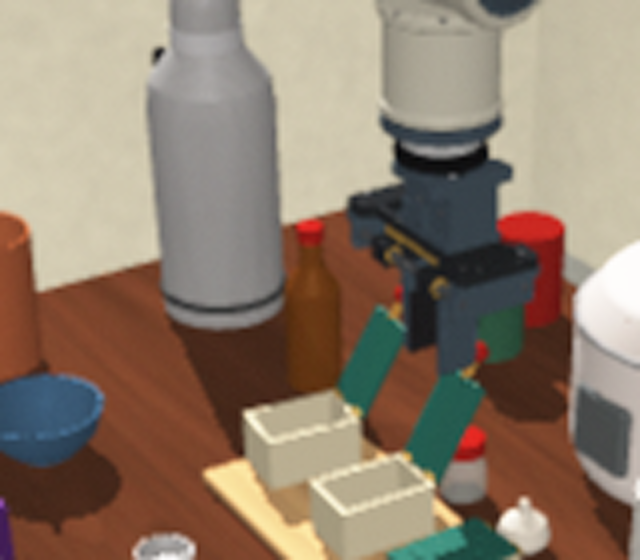

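The middle lid also fell back, with its knob at about (481, 351) in the crop, so it is free too. The right box should be the stiff one. I open it the same way.

Request:
{"op": "drive_tool", "data": {"deltas": "0 -0.7 0 0; 0 -0.9 0 -0.7; -0.7 -0.7 -0.6 0; -0.9 0 -0.8 0; -0.9 0 -0.8 0; -0.9 0 -0.8 0; -0.9 0 -0.8 0; -0.9 0 -0.8 0; -0.9 0 -0.8 0; -0.8 0.3 -0.55 0; -0.45 0.6 -0.3 0; 0 0.8 0 0"}}

```text
clock: 12.4
tool_pos: [430.0, 48.0, 175.9]
tcp_rot: [-1.571, -0.026, 0.024]
contact_force: [1.3, 0.2, 0.5]
grip_width: 41.2
```

Request:
{"op": "drive_tool", "data": {"deltas": "0 0.9 0 0; 0 0.9 0 0; 0 0.8 0 0; 0 0.7 0 0; 0 0.3 0 0; 0 0 0 0"}}

```text
clock: 12.9
tool_pos: [430.8, 49.0, 102.5]
tcp_rot: [-1.571, -0.025, 0.028]
contact_force: [-0.2, 0.1, 0.1]
grip_width: 41.1
```

```bash
python3 -c "
from h import *
need(2,knob(2,0)-[0,0,8])
c=env.camera('side');print([b[0] for b in blobs(c,'red') if 215<b[0][0]<300 and 90<b[0][1]<230])
crop(c,'s8.png',170,90,330,230,4)"
```

```text
clock 12.9 tcp [430.8  49.  102.5] dx dy dz units [ 0.03  2.25 -0.01] yaw units -0.01 w 41.1 F [-0.2  0.1  0.1]
[array([245.07, 117.86]), array([289.21, 147.36]), array([289.  , 167.17]), array([265.41, 205.12])]
```

View pics/s8.png

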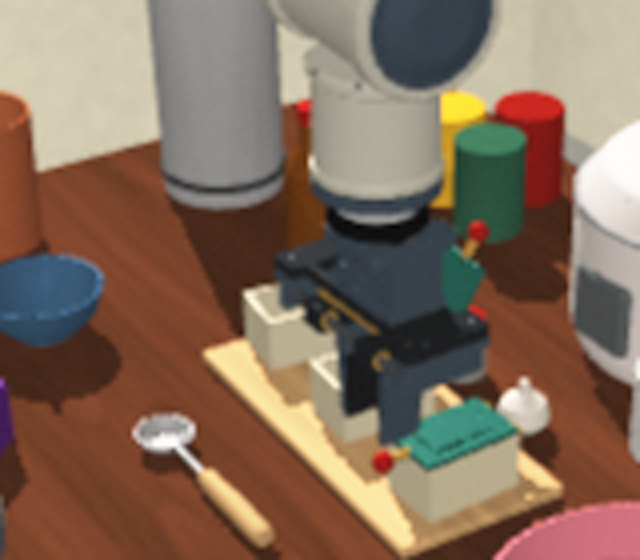

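The middle lid is still open, and the gripper is above the right knob.

Request:
{"op": "drive_tool", "data": {"deltas": "0 0.7 0 0; 0 0.7 0 0; 0 0.5 0 0; 0 0.3 0 0; 0 0 0 0"}}

```text
clock: 13.37
tool_pos: [431.4, 49.0, 59.2]
tcp_rot: [-1.571, -0.026, 0.026]
contact_force: [-1.0, -0.8, -0.1]
grip_width: 40.7
```

Request:
{"op": "drive_tool", "data": {"deltas": "0 0 0 0; 0 0 0 0; 0 0 0 0; 0 0 0 0; 0 0 0 0; 0 0 0 0", "grip": 1}}

```text
clock: 13.87
tool_pos: [431.7, 48.9, 59.6]
tcp_rot: [-1.571, -0.027, 0.026]
contact_force: [0.1, -1.1, 4.0]
grip_width: 17.5
```

Request:
{"op": "drive_tool", "data": {"deltas": "0.03 -0.42 0 0; 0.06 -0.42 0 0; 0.09 -0.41 0 0; 0.12 -0.40 0 0; 0.15 -0.39 0 0; 0.18 -0.38 0 0; 0.2 -0.37 0 0; 0.23 -0.35 0 0; 0.25 -0.33 0 0; 0.28 -0.3 0 0; 0.3 -0.28 0 0; 0.32 -0.26 0 0"}}

```text
clock: 14.87
tool_pos: [475.9, 50.4, 146.0]
tcp_rot: [-1.571, -0.026, 0.026]
contact_force: [-3.8, -2.9, 2.4]
grip_width: 16.9
```

```bash
python3 -c "
from h import *
need(2,knob(2,.875)-[0,0,8])
crop(env.camera('side'),'s9.png',170,90,330,230,4)"
```

```text
clock 14.87 tcp [475.9  50.4 146. ] dx dy dz units [-0.04  0.08  0.  ] yaw units -0.01 w 16.9 F [-3.8 -2.9  2.4]
```

View pics/s9.png

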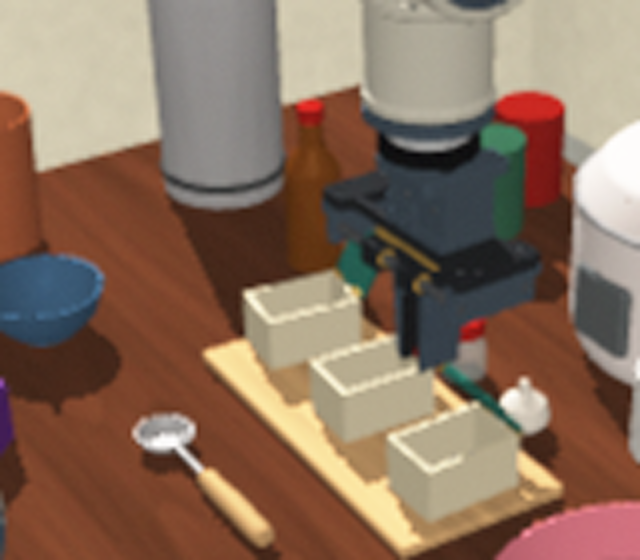

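Request:
{"op": "drive_tool", "data": {"deltas": "0.34 -0.24 0 0; 0.35 -0.22 0 0; 0.37 -0.19 0 0; 0.38 -0.16 0 0; 0.4 -0.13 0 0; 0.4 -0.1 0 0; 0.41 -0.07 0 0; 0.42 -0.04 0 0; 0.42 -0.02 0 0; 0.42 0.01 0 0; 0.42 0.04 0 0; 0.41 0.07 0 0"}}

```text
clock: 15.92
tool_pos: [571.5, 53.6, 166.5]
tcp_rot: [-1.571, -0.027, 0.026]
contact_force: [0.3, -1.3, 4.0]
grip_width: 17.3
```

Request:
{"op": "drive_tool", "data": {"deltas": "0 0.1 0 0; 0 0 0 0; 0 0 0 0; 0 0 0 0; 0 0 0 0; 0 0 0 0", "grip": 0.55}}

```text
clock: 16.42
tool_pos: [570.1, 53.6, 164.6]
tcp_rot: [-1.571, -0.026, 0.026]
contact_force: [-0.3, -0.2, 0.3]
grip_width: 40.9
```

```bash
python3 -c "
from h import *
need(2,knob(2,1.75)-[0,0,8])
crop(env.camera('side'),'s10.png',190,80,350,220,4)"
```

```text
clock 16.42 tcp [570.1  53.6 164.6] dx dy dz units [-0.  -0.1 -0. ] yaw units -0.01 w 40.9 F [-0.3 -0.2  0.3]
```

View pics/s10.png

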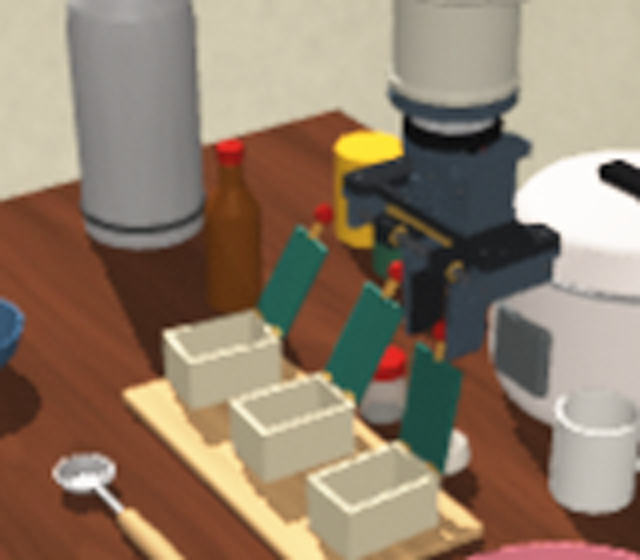

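The right lid stays at about 1.75 rad after release, with its knob still between the fingers at about (440, 330), so this is the stiff box. I re-grip and run the arc backwards.

Request:
{"op": "drive_tool", "data": {"deltas": "0 -0.1 0 0; 0 0 0 0; 0 0 0 0; 0 0 0 0; 0 0 0 0; 0 0 0 0", "grip": 1}}

```text
clock: 16.97
tool_pos: [570.4, 53.4, 166.6]
tcp_rot: [-1.571, -0.026, 0.026]
contact_force: [0.7, -1.5, 1.7]
grip_width: 17.3
```

Request:
{"op": "drive_tool", "data": {"deltas": "-0.41 -0.07 0 0; -0.42 -0.04 0 0; -0.42 -0.01 0 0; -0.42 0.02 0 0; -0.42 0.05 0 0; -0.41 0.08 0 0; -0.4 0.11 0 0; -0.4 0.14 0 0; -0.38 0.17 0 0; -0.37 0.19 0 0; -0.35 0.22 0 0; -0.34 0.25 0 0"}}

```text
clock: 17.97
tool_pos: [474.9, 50.3, 143.9]
tcp_rot: [-1.571, -0.026, 0.026]
contact_force: [1.8, -1.6, -0.5]
grip_width: 17.7
```

Request:
{"op": "drive_tool", "data": {"deltas": "-0.32 0.27 0 0; -0.3 0.29 0 0; -0.28 0.31 0 0; -0.25 0.33 0 0; -0.23 0.35 0 0; -0.2 0.37 0 0; -0.18 0.38 0 0; -0.15 0.39 0 0; -0.12 0.4 0 0"}}

```text
clock: 18.72
tool_pos: [434.7, 49.1, 81.8]
tcp_rot: [-1.571, -0.026, 0.026]
contact_force: [0.7, -1.5, 0.1]
grip_width: 17.1
```

```bash
python3 -c "
from h import *
need(2,knob(2,0)-[0,0,8])"
```

```text
clock 18.72 tcp [434.7  49.1  81.8] dx dy dz units [-0.17  1.22 -0.  ] yaw units -0.01 w 17.1 F [ 0.7 -1.5  0.1]
```

Request:
{"op": "drive_tool", "data": {"deltas": "-0.09 0.4 0 0; -0.06 0.4 0 0; -0.03 0.4 0 0; 0 0.1 0 0; 0 0 0 0; 0 0 0 0"}}

```text
clock: 19.22
tool_pos: [431.0, 49.0, 56.4]
tcp_rot: [-1.571, -0.025, 0.027]
contact_force: [-1.4, -1.4, -0.7]
grip_width: 16.9
```

Request:
{"op": "drive_tool", "data": {"deltas": "0 0 0 0; 0 0 0 0; 0 0 0 0; 0 0 0 0; 0 0 0 0", "grip": 0.55}}

```text
clock: 19.63
tool_pos: [431.5, 49.0, 56.6]
tcp_rot: [-1.571, -0.026, 0.026]
contact_force: [-0.8, -0.6, -0.1]
grip_width: 40.8
```

```bash
python3 -c "
from h import *
need(2,knob(2,0)-[0,0,8])
c=env.camera('side');print([b[0] for b in blobs(c,'red') if 215<b[0][0]<300 and 90<b[0][1]<230])
crop(c,'s11.png',190,80,350,220,4)"
```

```text
clock 19.63 tcp [431.5  49.   56.6] dx dy dz units [-0.01 -0.04 -0.  ] yaw units -0.01 w 40.8 F [-0.8 -0.6 -0.1]
[array([245.4, 117.2]), array([289.21, 147.43]), array([287.63, 170.58]), array([263.6, 204.8])]
```

View pics/s11.png

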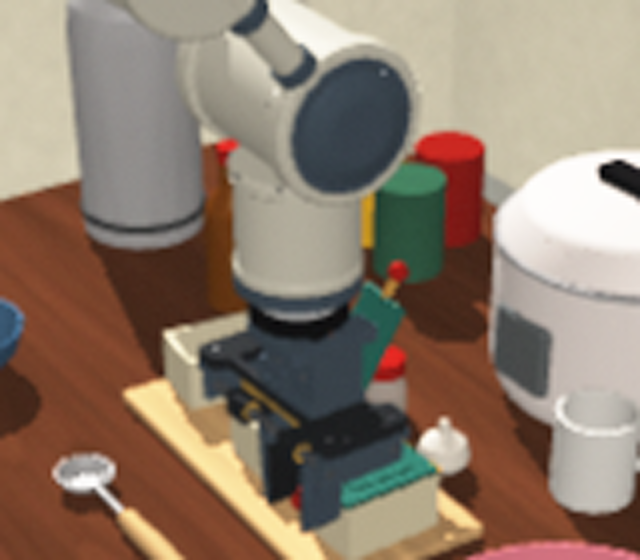

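Request:
{"op": "drive_tool", "data": {"deltas": "0 -0.6 0 0; 0 -0.9 0 0; 0 -0.9 0 0; 0 -0.9 0 0; 0 -0.9 0 0; 0 -0.6 0 0; 0 0 0 0", "grip": 0}}

```text
clock: 20.27
tool_pos: [432.5, 49.0, 154.6]
tcp_rot: [-1.571, -0.029, 0.023]
contact_force: [0.9, -0.2, 0.4]
grip_width: 84.9
```

Run:
```python
from h import *
cs,ct=env.camera('side'),env.camera('top')
print([b[0] for b in blobs(cs,'red') if 215<b[0][0]<300 and 90<b[0][1]<230])
print([b[0] for b in blobs(ct,'red') if 150<b[0][0]<300 and 100<b[0][1]<230])
g=[(b[0],b[1]) for b in blobs(ct,'green',100)];print(g)
print([(b[0],b[1]) for b in blobs(cs,'green',60)])
crop(cs,'s12.png',190,80,350,220,4)
crop(ct,'t12.png',150,130,300,260,5)
need(2,[500.7,51.5,130])
```

```text
[array([245., 118.]), array([289.38, 147.38]), array([287.54, 171.16]), array([265. , 204.5])]
[array([170.77, 141.04]), array([211.55, 143.96])]
[(array([175.06, 156.48]), [164, 146, 23, 21, 360]), (array([218.87, 157.38]), [208, 148, 22, 20, 367])]
[(array([ 81.74, 122.08]), [78, 113, 9, 19, 95]), (array([282.58, 197.64]), [267, 190, 32, 17, 275])]
clock 20.37 tcp [431.5  49.  152.6] dx dy dz units [3.46 1.13 0.01] yaw units -0.01 w 90.7 F [ 0.2 -0.5 -0.1]
```

View pics/s12.png

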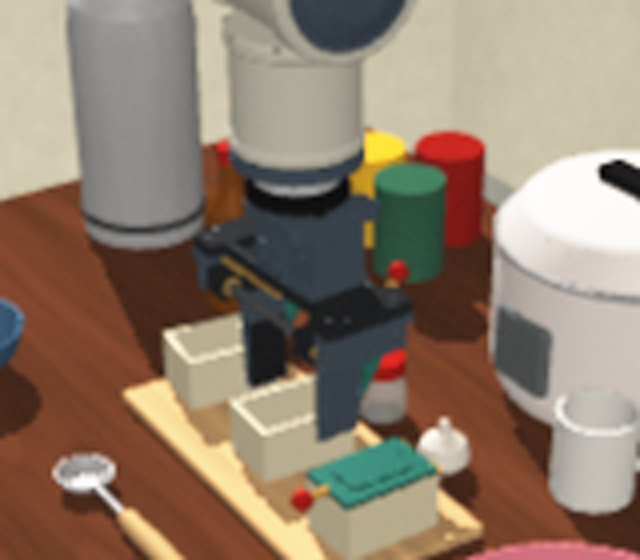

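View pics/t12.png

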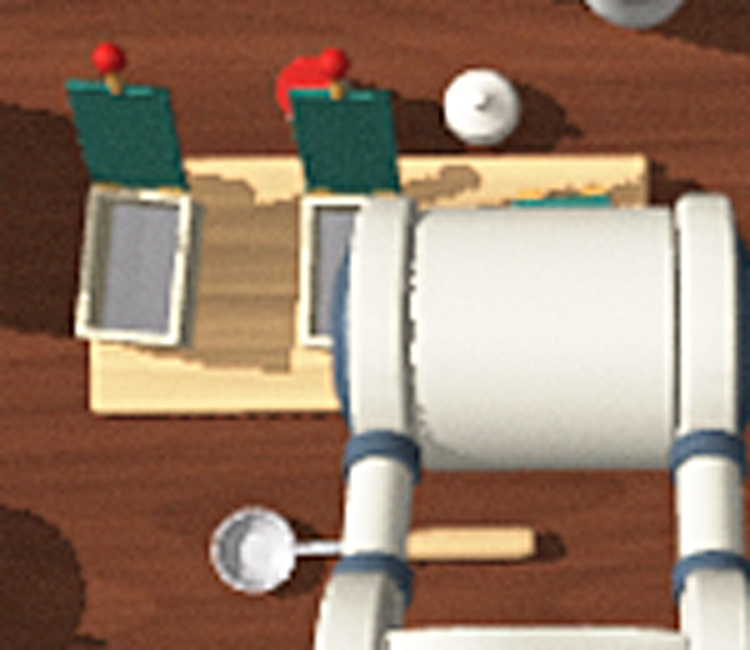

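The right lid looks shut: its green blob is back where it started, and the knob is within 0.6 px of its original position. I'll press lightly on the lid's front with shut fingers to seat it fully.

Request:
{"op": "drive_tool", "data": {"deltas": "0.7 0 0 0; 0.8 0 0 0; 0.7 0.3 0 0; 0 0.9 0 0; 0 0.9 0 0; 0 0.8 0 0; 0 0.5 0 0; 0 0 0 0; 0 0 0 0; 0 0 0 0", "grip": 1}}

```text
clock: 21.2
tool_pos: [475.4, 50.4, 84.6]
tcp_rot: [-1.571, -0.026, 0.026]
contact_force: [0.8, 0.8, 0.3]
grip_width: 27.5
```

Request:
{"op": "drive_tool", "data": {"deltas": "0 0.2 0 0; 0 0.1 0 0; 0 0.1 0 0; 0 0 0 0"}}

```text
clock: 21.53
tool_pos: [475.3, 50.4, 76.4]
tcp_rot: [-1.571, -0.026, 0.026]
contact_force: [-0.3, -0.4, -0.6]
grip_width: 1.9
```

Request:
{"op": "drive_tool", "data": {"deltas": "0 0.15 0 0; 0 0.1 0 0; 0 0 0 0; 0 0 0 0"}}

```text
clock: 21.87
tool_pos: [475.3, 50.4, 71.4]
tcp_rot: [-1.571, -0.026, 0.026]
contact_force: [0.8, -0.4, -0.1]
grip_width: 0.3
```

Request:
{"op": "drive_tool", "data": {"deltas": "0 0.05 0 0; 0 0.05 0 0; 0 0 0 0"}}

```text
clock: 22.12
tool_pos: [475.3, 50.4, 69.4]
tcp_rot: [-1.571, -0.026, 0.026]
contact_force: [0.1, 0.3, -0.6]
grip_width: 0.6
```

Request:
{"op": "drive_tool", "data": {"deltas": "0 0.05 0 0; 0 0.05 0 0; 0 0 0 0"}}

```text
clock: 22.37
tool_pos: [475.4, 50.4, 68.2]
tcp_rot: [-1.571, -0.027, 0.026]
contact_force: [-5.5, -0.3, 24.0]
grip_width: 0.2
```

The lid is seated. I back off and recheck where the box is.

Request:
{"op": "drive_tool", "data": {"deltas": "0 -0.5 0 0; 0 -0.9 0 0; 0 -0.9 0 0; 0 -0.9 0 0; 0 -0.6 0 0; 0.4 0 0 0; 0.5 0 0 0; 0 0 0 0; 0 0 0 0", "grip": 0}}

```text
clock: 23.12
tool_pos: [493.6, 51.0, 142.6]
tcp_rot: [-1.571, -0.025, 0.027]
contact_force: [0.9, 0.3, -0.7]
grip_width: 57.6
```

Run:
```python
from h import *
cs=env.camera('side')
print([b[0] for b in blobs(cs,'red') if 215<b[0][0]<300 and 90<b[0][1]<230])
print([(b[0],b[1]) for b in blobs(cs,'green',60)])
print(tri)
k=[b[0] for b in blobs(cs,'red') if 260<b[0][0]<270 and 195<b[0][1]<230]
if k: print("knob on z65.5",onz(cs,*k[0],65.5).round(1), "initial", onz(cs,265.41,205.12,65.5).round(1))
crop(cs,'s13.png',190,80,350,220,4)
need(2,[494,51.2,32])
```

```text
[array([247.08, 117.64]), array([265.  , 204.65])]
[(array([ 84.17, 120.82]), [78, 110, 15, 23, 166]), (array([259.51, 155.45]), [255, 150, 10, 13, 86]), (array([282.64, 197.68]), [267, 190, 32, 17, 276])]
<function tri at 0x7fac13eb80e0>
knob on z65.5 [432.   48.6  65.5] initial [431.7  45.8  65.5]
clock 23.17 tcp [493.   51.  142.5] dx dy dz units [0.06 5.53 0.01] yaw units -0.01 w 62.0 F [ 0.3 -0.1  0. ]
```

View pics/s13.png

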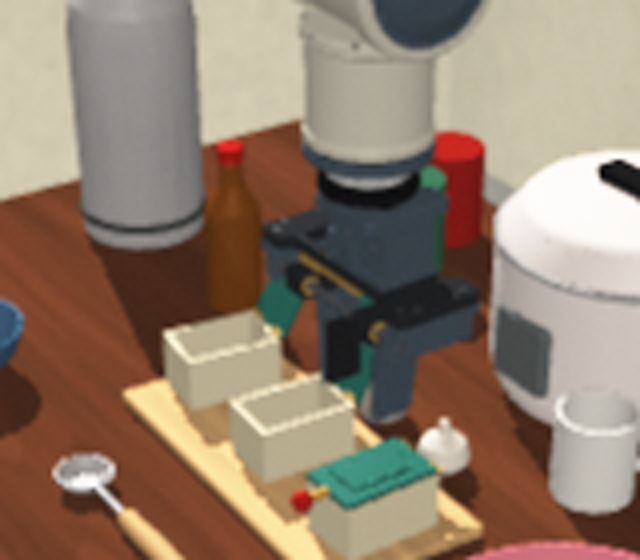

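Request:
{"op": "drive_tool", "data": {"deltas": "0 0.4 0 0; 0 0.8 0 0; 0 0.9 0 0; 0 0.9 0 0; 0 0.9 0 0; 0 0.9 0 0; 0 0.6 0 0; 0 0.5 0 0; 0 0 0 0; 0 0 0 0"}}

```text
clock: 24.0
tool_pos: [492.8, 51.0, 25.0]
tcp_rot: [-1.571, -0.025, 0.027]
contact_force: [-0.3, -0.2, 0.0]
grip_width: 91.1
```

Request:
{"op": "drive_tool", "data": {"deltas": "0 0 0 0; 0 0 0 0; 0 0 0 0; 0 0 0 0; 0 0 0 0; 0 0 0 0; 0 0 0 0", "grip": 1, "grip_force": 30}}

```text
clock: 24.58
tool_pos: [493.5, 51.0, 25.9]
tcp_rot: [-1.571, -0.027, 0.026]
contact_force: [-1.2, 0.9, 5.9]
grip_width: 59.9
```

Run:
```python
from h import *
need(2,[494,51.2,24])
crop(env.camera('side'),'s14.png',190,80,350,220,4)
```

```text
clock 24.58 tcp [493.5  51.   25.9] dx dy dz units [0.02 0.09 0.01] yaw units -0.01 w 59.9 F [-1.2  0.9  5.9]
```

View pics/s14.png

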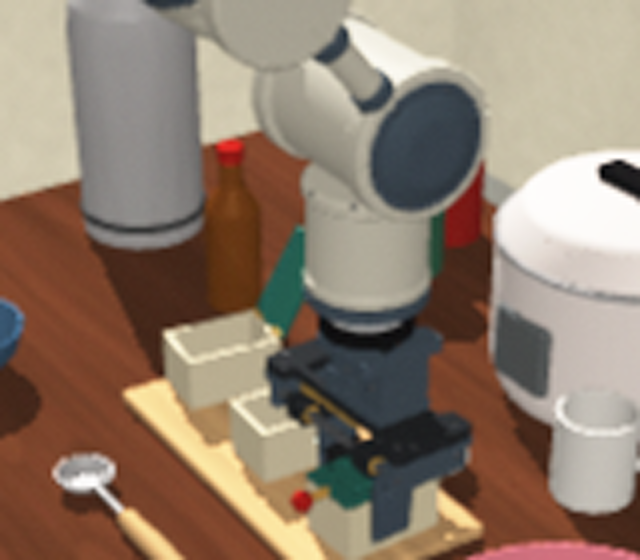

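The grip is solid at 59.9 mm. I lift slowly, straight up.

Request:
{"op": "drive_tool", "data": {"deltas": "0 -0.1 0 0; 0 -0.2 0 0; 0 -0.3 0 0; 0 -0.5 0 0; 0 -0.6 0 0; 0 -0.6 0 0; 0 -0.6 0 0; 0 -0.6 0 0; 0 -0.6 0 0; 0 -0.5 0 0; 0 -0.3 0 0; 0 0 0 0"}}

```text
clock: 25.63
tool_pos: [493.9, 51.0, 125.1]
tcp_rot: [-1.571, -0.028, 0.024]
contact_force: [0.8, 0.3, -6.7]
grip_width: 59.7
```

Run:
```python
from h import *
need(2,[504.5,-189.3,124])
cs=env.camera('side');print([(b[0],b[1]) for b in blobs(cs,'green',60)])
crop(cs,'s15.png',190,80,350,220,4)
```

```text
clock 25.63 tcp [493.9  51.  125.1] dx dy dz units [  0.13   0.06 -12.03] yaw units -0.01 w 59.7 F [ 0.8  0.3 -6.7]
[(array([ 84.86, 120.84]), [78, 110, 16, 24, 192]), (array([275.86, 173.39]), [267, 168, 16, 12, 121])]
```

View pics/s15.png

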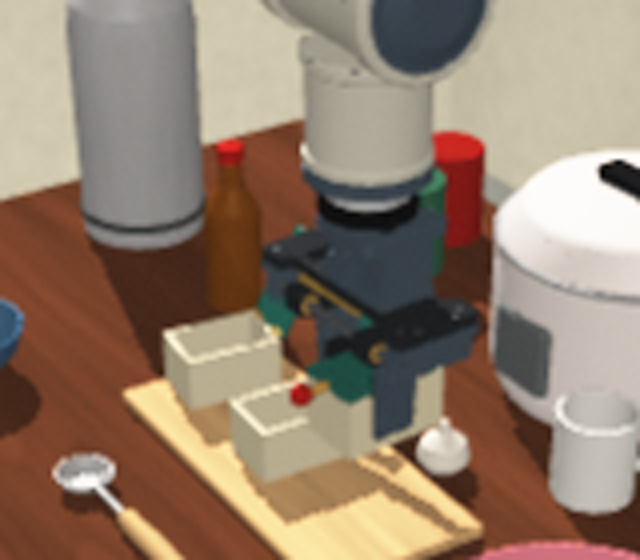

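The box is lifted level, with its lid shut. I carry it over the basin.

Request:
{"op": "drive_tool", "data": {"deltas": "0 0 -0.2 0; 0 0 -0.5 0; 0.03 0 -0.8 0; 0.03 0 -0.9 0; 0.03 0 -0.9 0; 0.03 0 -0.9 0; 0 0 -0.9 0; 0 0 -0.9 0; 0 0 -0.9 0; 0 0 -0.9 0; 0 0 -0.9 0; 0 0 -0.9 0"}}

```text
clock: 26.68
tool_pos: [501.4, -142.4, 122.8]
tcp_rot: [-1.57, -0.025, 0.027]
contact_force: [1.0, 0.1, -8.6]
grip_width: 60.2
```

Request:
{"op": "drive_tool", "data": {"deltas": "0 0 -0.9 0; 0 0 -0.7 0; 0 0 -0.5 0; 0 0 -0.3 0; 0 0 -0.15 0; 0 0 0 0; 0 0 0 0"}}

```text
clock: 27.27
tool_pos: [503.7, -191.2, 123.4]
tcp_rot: [-1.57, -0.026, 0.027]
contact_force: [0.6, 0.8, -7.9]
grip_width: 59.8
```

Run:
```python
from h import *
need(2,[504.5,-189.3,18.5])
cs=env.camera('side')
crop(cs,'s16.png',250,100,430,290,3)
```

```text
clock 27.27 tcp [ 503.7 -191.2  123.4] dx dy dz units [0.05 5.25 0.09] yaw units -0.01 w 59.8 F [ 0.6  0.8 -7.9]
```

View pics/s16.png

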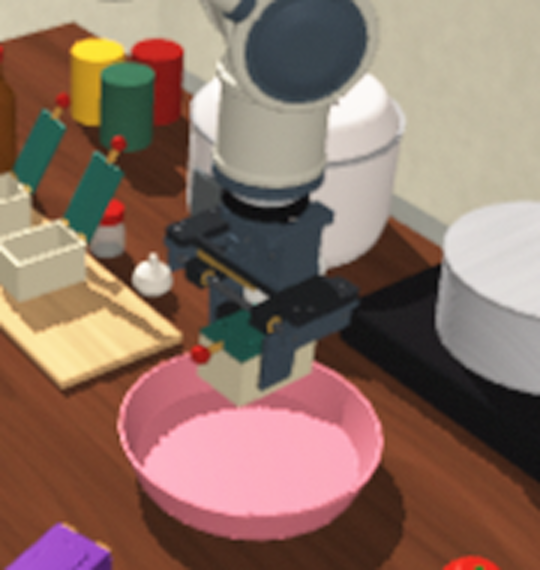

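The box hangs upright over the basin. I lower it quickly at first, then slowly near the floor.

Request:
{"op": "drive_tool", "data": {"deltas": "0.05 0.3 0.09 0; 0 0.5 0 0; 0 0.6 0 0; 0 0.6 0 0; 0 0.6 0 0; 0 0.6 0 0; 0 0.5 0 0; 0 0.4 0 0; 0 0.3 0 0; 0 0.2 0 0; 0 0.1 0 0; 0 0 0 0"}}

```text
clock: 28.32
tool_pos: [504.8, -189.9, 29.3]
tcp_rot: [-1.571, -0.026, 0.026]
contact_force: [-0.3, 0.6, -7.5]
grip_width: 60.2
```

Request:
{"op": "drive_tool", "data": {"deltas": "0 0.1 0 0; 0 0.1 0 0; 0 0.05 0 0; 0 0 0 0"}}

```text
clock: 28.65
tool_pos: [504.8, -189.9, 24.5]
tcp_rot: [-1.571, -0.026, 0.026]
contact_force: [0.8, -0.3, -8.1]
grip_width: 59.5
```

Request:
{"op": "drive_tool", "data": {"deltas": "0 0.05 0 0; 0 0.05 0 0; 0 0.05 0 0; 0 0 0 0; 0 0 0 0"}}

```text
clock: 29.07
tool_pos: [504.7, -189.9, 21.5]
tcp_rot: [-1.571, -0.026, 0.026]
contact_force: [0.2, -0.4, -7.5]
grip_width: 60.0
```

Request:
{"op": "drive_tool", "data": {"deltas": "0 0.03 0 0; 0 0.03 0 0; 0 0.03 0 0; 0 0 0 0"}}

```text
clock: 29.4
tool_pos: [504.7, -189.9, 19.6]
tcp_rot: [-1.571, -0.026, 0.026]
contact_force: [0.7, -0.3, -8.7]
grip_width: 59.9
```

Request:
{"op": "drive_tool", "data": {"deltas": "0 0.03 0 0; 0 0.03 0 0; 0 0 0 0; 0 0 0 0"}}

```text
clock: 29.73
tool_pos: [504.8, -190.0, 18.9]
tcp_rot: [-1.571, -0.026, 0.026]
contact_force: [-3.4, 2.1, 4.6]
grip_width: 59.7
```

The box has touched down. I ease the grip and open.

Request:
{"op": "drive_tool", "data": {"deltas": "0 0 0 0; 0 0 0 0; 0 0 0 0", "grip_force": 3}}

```text
clock: 29.98
tool_pos: [504.9, -190.0, 18.7]
tcp_rot: [-1.571, -0.026, 0.026]
contact_force: [-1.2, 2.4, 4.9]
grip_width: 60.0
```

Request:
{"op": "drive_tool", "data": {"deltas": "0 0 0 0; 0 0 0 0; 0 0 0 0; 0 0 0 0; 0 0 0 0", "grip": 0}}

```text
clock: 30.4
tool_pos: [504.8, -190.0, 18.5]
tcp_rot: [-1.571, -0.026, 0.026]
contact_force: [0.4, 0.4, -0.3]
grip_width: 89.5
```

Request:
{"op": "drive_tool", "data": {"deltas": "0 -0.2 0 0; 0 -0.4 0 0; 0 -0.6 0 0; 0 -0.8 0 0; 0 -0.9 0 0; 0 -0.9 0 0; 0 -0.9 0 0; 0 -0.9 0 0; 0 -0.9 0 0; 0 -0.9 0 0; 0 -0.5 0 0; 0 0 0 0"}}

```text
clock: 31.4
tool_pos: [505.7, -190.4, 178.9]
tcp_rot: [-1.572, -0.029, 0.023]
contact_force: [1.1, 0.3, -1.0]
grip_width: 91.3
```

Request:
{"op": "drive_tool", "data": {"deltas": "-0.4 0 0 0; -0.8 0 0 0; -0.9 0 0 0; -0.9 0 0 0; -0.9 0 0 0; -0.9 0 0 0; -0.9 0 0 0; -0.7 0 0 0; -0.4 0 0 0; 0 0 0 0; 0 0 0 0"}}

```text
clock: 32.32
tool_pos: [368.7, -194.5, 176.2]
tcp_rot: [-1.57, -0.025, 0.026]
contact_force: [-0.3, 0.3, -0.3]
grip_width: 91.2
```

Run:
```python
from h import *
s,_=axes();print(s["clock"],s["tool_pos"].round(1),s["contact_force"].round(1))
cs,ct=env.camera('side'),env.camera('top')
crop(cs,'s17.png',200,100,400,300,3)
crop(ct,'t17.png',100,100,400,320,2.5)
for n,c in(("t",ct),("s",cs)):
    print(n,[(b[0]) for b in blobs(c,'green',60)],[b[0].tolist() for b in blobs(c,'red')])
```

```text
32.3167 [ 368.7 -194.5  176.2] [-0.3  0.3 -0.3]
t [array([175.04, 156.48]), array([218.94, 157.43]), array([342.3 , 178.46])] [[120.72, 59.3], [170.78, 140.93], [114.86, 144.62], [211.63, 144.06], [423.91, 165.13], [343.72, 201.11], [156.92, 276.44]]
s [array([ 89.7 , 118.46]), array([262.36, 149.72]), array([332.72, 237.87])] [[247.08, 117.64], [270.62, 133.0], [314.38, 246.75], [407.65, 296.61], [248.51, 305.46]]
```

View pics/s17.png

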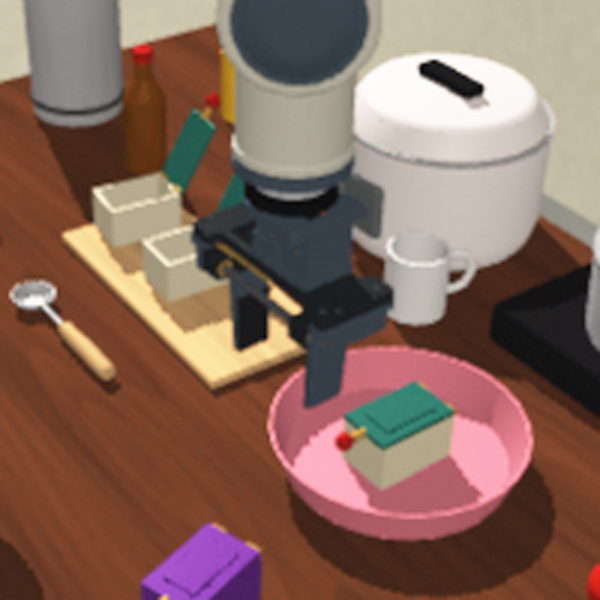

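View pics/t17.png

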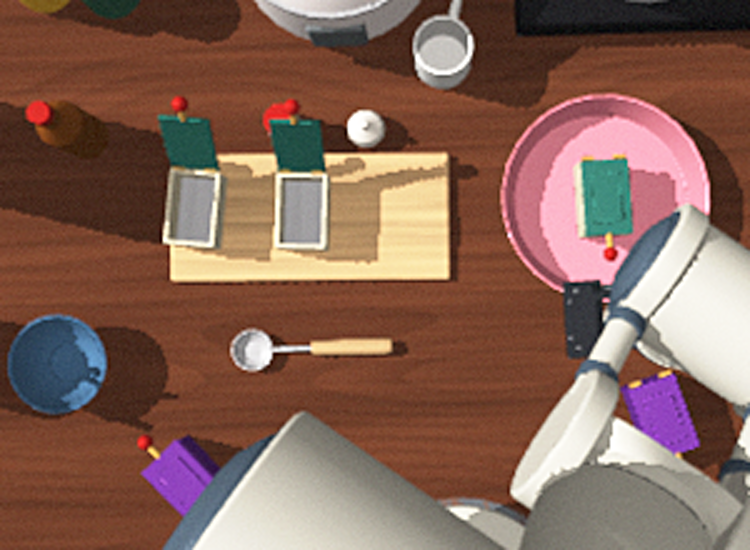

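The shut box stands near the middle of the basin. Boxes 0 and 1 stay open on the board, and the bystanders are where they were. I do one shut check by triangulating the knob, then hand in.

Run:
```python
from h import *
cs,ct=env.camera('side'),env.camera('top')
print("knob in basin",tri(ct,(343.72,201.11),cs,(314.38,246.75)),"expect z 58.5")
k=onz(ct,343.72,201.11,58.5);print("box centre",(k+[70,2.4,0]).round(1),"lid",onz(ct,342.3,178.46,64).round(1))
k=tri(ct,(170.78,140.93),cs,(270.62,133.0));print("lid0 knob",k,knob(0,2.1))
env.job_done()
```

```text
knob in basin (array([ 442.79810026, -191.42957353,   56.88334922]), np.float64(2.168415995048358)) expect z 58.5
box centre [ 511.8 -188.1   58.5] lid [ 510.  -187.7   64. ]
lid0 knob (array([620.01018456, 303.29119699, 157.76776146]), np.float64(2.2715663855582995)) [617.57532419 299.72040786 159.5021158 ]
the job is handed in; nothing more can be done
```

I opened all three tea boxes. The right-hand one is stiff, and it now stands shut and upright on the basin floor. The job was handed in at about 32 s.

**Finding the stiff box:** I swung each lid to about 1.75 rad and let go. The left and middle lids fell back on their stops, while the right one stayed where I left it. I then closed that lid, pressed it down to seat it, and carried the box to the basin, lowering it slowly onto the floor.

**Last checks:**
- **Stiff box:** its centre is at about (512, -188), against the basin centre at (511, -189). Its knob height measures 56.9 mm, against 58.5 mm expected when shut. That is within the 2 mm camera calibration.
- **Free boxes:** both stand on the board with their lids back. The left lid's knob is within about 5 mm of where it should be at 2.1 rad. I checked the middle lid by eye only: in the top view it has not moved since it fell open.
- **Other kitchen things:** none looked moved in the last pictures, and the gripper was clear of everything.

**Contact force:** when I pressed the lid shut, the finger contact force rose briefly to 24 N, more than I meant. The box did not visibly shift.

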